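# Turn the part over and index the inspection carriage one hole towards the camera

## Robot

A 6-joint arm with a two-finger parallel gripper is mounted at the origin on the work surface. World frame = base frame: x ahead of the robot, y to its left, z up, the work surface at z = 0. Lengths are in mm, angles in degrees, forces in N, time in s.
With the tool pointing down it reaches from about 300 to 850 mm from the base axis. Payload 4.2 kg.
Tool frame: the origin (TCP) lies on the centre line of the jaws, within the pads' length; the fingertips stand 14 mm ahead of it and the grasp point (between the pads) lies 5 mm behind it; z points along the fingers, y is the direction in which the jaws open and shut (so a half turn about z gives the same grasp; the last joint's range is limited). The gripper opens to 91 mm and grips with 3 to 60 N. Pads are 32 mm wide; open, the fingers measure 118 mm over their backs; the gripper's body (76 mm by 178 mm) begins 60 mm behind the grasp point.
Start: joints at [-66.234, 18.312, 89.639, -0, 72.044, -1.146], TCP at [242.211, -521.513, 227.976] pointing down, gripper open.
Joint ranges: [-177.97, 177.97], [-48.28, 115.42], [12.27, 149.76], [-77.06, 257.06], [2.81, 150.46], [-146.56, 146.56]. Speed limits (degrees/s): [147.25, 147.25, 180, 180, 180, 180].

## Interface

Orientations are given as [roll, pitch, yaw] about the fixed x, y, z axes, in that order (R = Rz(yaw) Ry(pitch) Rx(roll)).
In Python, from workcell import env gives the robot as it stands.
- The arm moves only by the tool play_rows, never from a script. Its argument "increments" is a list of rows, each a list of 5 numbers: the shift along the world's x, y, z in mm, then the turn about the world's z in degrees, then the closure, from 0 (fully open) to 1 (shut). In form: [[x, y, z, yaw, fingers], ...]. A call has 1 to 20 rows; each row shifts and turns the commanded pose from where the row before left it; what a row does not reach is not made up. A row lasts 1/8 s, in which the tool goes at most 62.5 mm and 10.7 degrees, less where a joint would pass 70% of its speed; a pose out of reach is approached as far as the arm can. A call is refused whole if a number of a shift passes 62.5 or a number of a turn 10.7, either way. A call with a gripper value outside its range is refused whole. The fingers move at their own pace and stop on an object; "newtons" is the grip in N (left out, the last holds). Time passes only in rows, so rows that do not move let the fingers close. It gives the time, the measured TCP pose, the force and the opening at its end, in the units of the state.
- env.state(): the state, without advancing time (a new reading comes with each control period).
- env.grab_frame(name): name is "scene" or "top" or "wrist"; returns the picture (420x560x3 uint8, red, green, blue); there is no depth.
- env.calibration(name): a dict with "fx", "fy", "cx", "cy" (pixels), "R" (3x3) and "t" (3): a world point X has camera coordinates R X + t; the wrist camera has in their place "hand_eye" (4x4, takes a point from camera to tool coordinates, whose origin is the TCP and whose axes are the flange's). Camera axes: x right, y down, z forward; pixel columns grow to the right and rows downward; lengths in mm; the calibration is good to about 2 mm. A picture is of the moment at which its call begins: read the wrist's pose just before it. calibration takes no time and is no camera call.
- env.job_done(): hands the job in, once; it reports no verdict.
The state is a dict: "time_s": time; "qpos": joint angles; "qvel": joint speeds; "effort": joint torques, N m; "ee_pos": TCP position; "ee_rot": TCP orientation; "force": force on the tool from outside, world axes, zero at the start; "torque": the same for the moment, N m; "gripper_width": finger opening in mm.
Only numpy, scipy, OpenCV 4.12 (cv2) and the standard library are available. Lean on these libraries where they do the work, as an engineer would, in place of code of your own. Each camera call takes 0.05 s, during which the arm holds its last target.

## Task

Swing the hinged holder on the sliding carriage right over until it lies flat on the carriage's other side, so that the part's other face looks up. Then pull up the black locking knob, slide the carriage one hole towards the camera head (it stands at one end of the stage; a dial gauge stands at the other) and let the pin drop fully home in that hole. Finish while still holding the knob gripped with its pin fully down, and leave the camera head and the loose things around alone.

Things in the scene. Friction and masses are not known exactly. Their poses are not given: they have to be found in the camera images.
- stage: grey base of the indexing stage, fixed, 155 x 460 x 20 mm. Origin on the table below the middle of the slide; +y runs along the slide, +x points away from the robot, z up; yaw up to 0.25 either way. On its -x edge lies an aluminium hole strip (centre line at x -75 mm, top at z 36 mm) with five holes, 12 mm wide, at y -100, -50, 0, 50 and 100 mm
- carriage (a joint): position of the aluminium carriage along the stage's +y, m; at the start its pin sits in the middle hole (0, up to 1 mm play). Holes every 0.05. Slides with about 1.5 N friction once the pin is out; locked to about 2 mm play with the pin in. Deck 100 x 180 mm, top at z 45 mm
- leaf (a joint): angle of the hinged holder on the carriage, rad. A dark 90 x 66 x 10 mm frame with the flat part clamped in it. 0: flat on the +y side of the hinge, glazed face up; pi: flat on the -y side, ribbed face up (stop). Starts between 0 and 0.3. The stiff hinge keeps it at any angle; moving it takes about 3 N at the rod. The hinge axis is parallel to the stage's x axis
- leaf_hinge (a point): the point on the hinge axis level with the gripping place of the rod; moves with the carriage, 60 mm above the table, 78 mm to +x of the carriage's middle
- leaf_rod (a point): gripping place on the holder's handle: a round steel rod, 10 mm diameter, parallel to the hinge axis and 70 mm from it, which sticks out 55 mm from the holder's +x edge beyond the carriage with a 14 mm end collar. This point is on its axis, 33 mm from the holder's edge (17 mm of bare rod towards the collar). Free space below it down to the table. It may turn between the fingers, so they can stay pointing down while it follows its arc
- knob: black plastic knob of the lock plunger, upright cylinder 26 mm diameter, 24 mm high, in front (-x) of the carriage; origin at the centre of its underside, 66 mm above the table with the pin home, and 75 mm to -x of the carriage's middle. Below it, a 20 mm diameter collar ends 5 mm lower and the bracket (36 mm wide) 12 mm lower
- knob_center (a point): centre of the black knob, half-way up
- plunger (a joint): lift of the knob and its 8 mm pin, m: 0 fully home in a hole, clear of the hole strip above 0.011, stop at 0.018. A spring pulls it down: 3 N when home, 6 N at the stop. Out of a hole, the pin rides on the strip at about 0.011
- lens_head: the camera head: a fixed stand with an 80 mm square dark foot, 230 mm high post and a white box with a black lens barrel (52 mm wide) pointing down, its lower end 110 mm and its box top 235 mm above the table. Origin under its foot. Stands at either the +y or the -y end of the stage, about 258 mm along y and 114 mm along x from its origin; the barrel hangs 110 mm to -x of the post
- lens_tip (a point): centre of the lower end of the camera's lens barrel, just past that end of the stage
- dial_stand: fixed low stand, 60 mm square foot, 190 mm high, with a round dial gauge; at the other end of the stage. Origin under its foot
- ring_gauge: steel ring, 48 mm across, 18 mm high; loose bystander on the table, origin at its underside; leave it alone
- spare_frame: spare flat part, 45 x 73 x 8 mm; loose bystander on the table, origin at its underside; leave it alone
- screw_jar: small white jar, 40 mm across, 45 mm high; loose bystander on the table, origin at its underside; leave it alone
- caliper: steel caliper, 200 mm long, 14 mm high; loose bystander on the table, origin at its underside; leave it alone
- gauge_block: two upright steel blocks, 35 x 21 x 30 mm; loose bystander on the table, origin at its underside; leave it alone
- loupe: black loupe, 44 mm across, 35 mm high; loose bystander on the table, origin at its underside; leave it alone
- tweezers: steel tweezers, 120 mm long; loose bystander on the table, origin at its underside; leave it alone

How it is judged:
By the outcome, as a careful person would: the job done as asked, in the order asked, and still so for the second after the job is handed in, while the arm keeps its last pose, push and grip.
It also fails if it takes over 54 s, if anything falls off the work surface, if the arm or the gripper's body presses on something with over 40 N, if the wrist force passes 120 N, or if a joint passes its speed limit or range.

## Working session

There is one attempt and no reset: what is moved stays moved. The work goes in short steps, Python scripts to look and compute and a tool call to move; the robot and the scene stay as the last step left them, time stands still between calls to the robot, and variables do not carry over. Pictures are saved under pics/ and viewed, and the job is handed in when it is done.

Besides the shell and the picture viewer there is one more tool, called after ">>>" by a JSON object that holds its "method" and its "body". play_rows: Moves the arm, as the interface text tells. Its arguments: {"type":"object","properties":{"increments":{"type":"array"},"newtons":{"type":"number"}},"required":["increments"]}

```bash
mkdir -p pics; ls; python3 - <<'E'
from workcell import env
import cv2
s=env.state(); print(s)
for n in ("scene","top","wrist"):
    im=env.grab_frame(n); cv2.imwrite(f"pics/{n}0.png",im[:,:,::-1]); print(n,env.calibration(n))
E
```

```text
pics
{'time_s': 0.0, 'qpos': array([-6.62339039e+01,  1.83520810e+01,  8.97090206e+01, -2.48959996e-03,
        7.20434621e+01, -1.14589909e+00]), 'qvel': array([-0.05873696, -0.03189102,  0.07593047, -0.03065495,  0.05714144,
        0.04375158]), 'effort': array([-3.27291622e-03, -4.12466884e+01, -2.31973743e+01,  7.25019048e-02,
        4.55673784e-02, -1.43850089e-04]), 'ee_pos': array([ 241.99175672, -521.04653557,  227.09814074]), 'ee_rot': array([-1.79895410e+02,  2.75353611e-04,  2.49127651e+01]), 'force': array([-0.04645557,  0.69867618, -0.16896923]), 'torque': array([-0.03251329, -0.04329311, -0.01880587]), 'gripper_width': 91.30612527989446}
scene {'fx': 504.0345117705493, 'fy': 504.0345117705493, 'cx': 275.57871372823206, 'cy': 204.28706371692564, 'R': array([[ 0.74162416,  0.67041425,  0.02320233],
       [ 0.3745914 , -0.38519078, -0.84339157],
       [-0.5564844 ,  0.63417096, -0.5367982 ]]), 't': array([-450.91082076, -128.33147408, 1554.17383144])}
top {'fx': 545.8779197771397, 'fy': 545.8779197771397, 'cx': 283.54549277954317, 'cy': 206.65992155128967, 'R': array([[-0.02119164, -0.99949794, -0.02355368],
       [-0.99197833,  0.02395708, -0.12411706],
       [ 0.12461903,  0.0207345 , -0.99198799]]), 't': array([  40.56362648,  604.57794   , 1403.12607118])}
wrist {'fx': 325.73873190782786, 'fy': 325.73873190782786, 'cx': 277.03147049302714, 'cy': 200.41781217290682, 'hand_eye': array([[-6.88054333e-04, -9.60825959e-01, -2.77151588e-01,
         7.76442477e+01],
       [ 9.99999725e-01, -7.37605375e-04,  7.45305044e-05,
        -9.96599896e-01],
       [-2.76039344e-04, -2.77151461e-01,  9.60826203e-01,
        -1.57378805e+02],
       [ 0.00000000e+00,  0.00000000e+00,  0.00000000e+00,
         1.00000000e+00]])}
```

View pics/scene0.png

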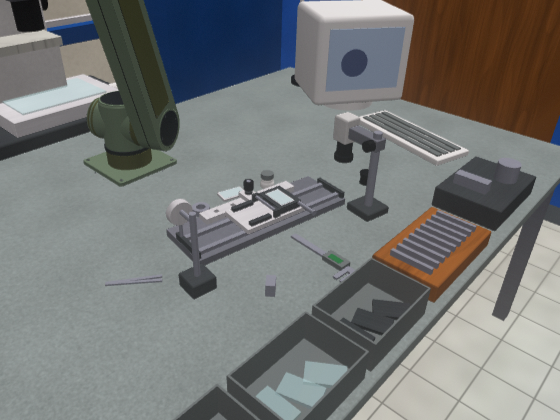

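View pics/top0.png

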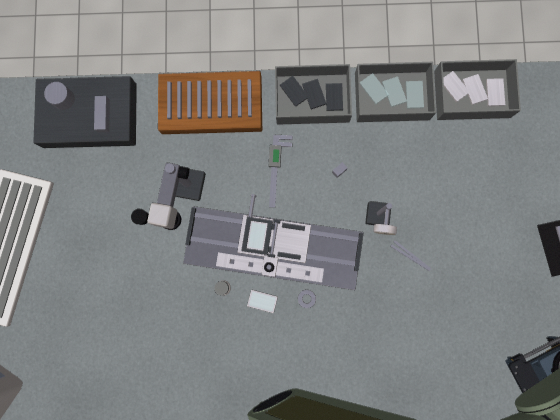

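View pics/wrist0.png

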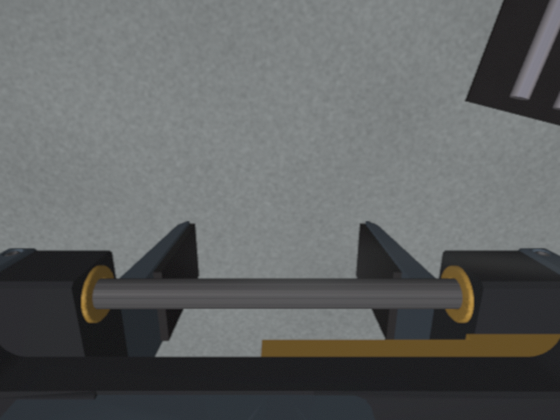

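The camera head is at the left of the top image (+y end), and the dial is at the right. I'll zoom in on the stage to measure it.

```bash
python3 - <<'E'
import cv2
im=cv2.imread("pics/top0.png")[180:320,170:380]
cv2.imwrite("pics/topz.png",cv2.resize(im,None,fx=3.8,fy=3.8,interpolation=cv2.INTER_CUBIC))
im=cv2.imread("pics/scene0.png")[110:300,160:410]
cv2.imwrite("pics/scenez.png",cv2.resize(im,None,fx=3.1,fy=3.1,interpolation=cv2.INTER_CUBIC))
E
```

```text
(no output)
```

View pics/topz.png

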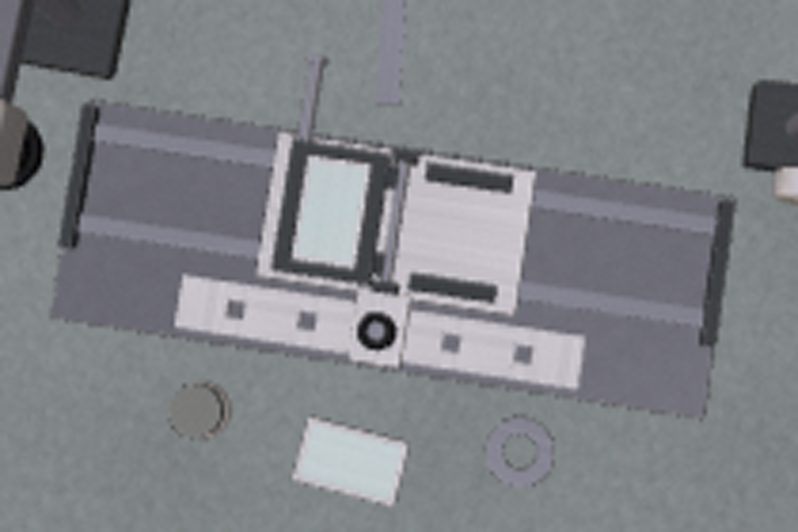

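View pics/scenez.png

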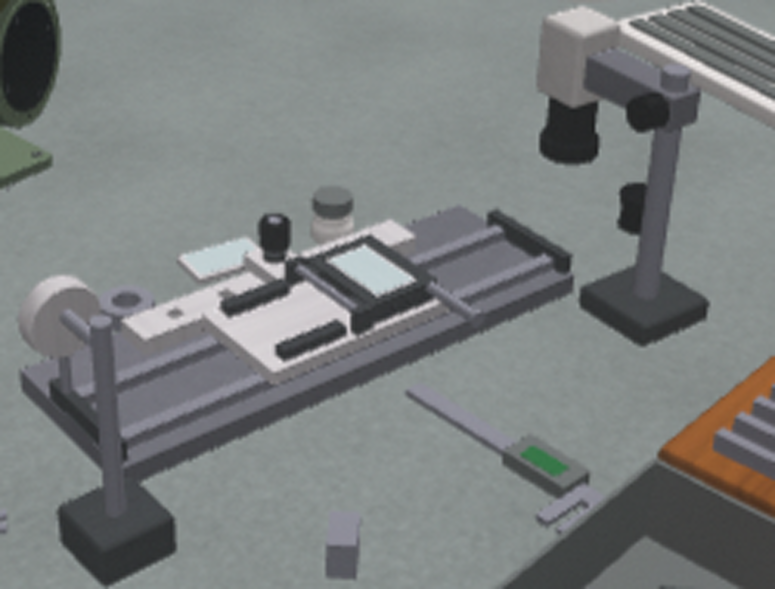

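```bash
cat > h.py <<'E'
import numpy as np
from workcell import env
def ray(n,u,v):
    c=env.calibration(n); R=np.array(c["R"]);t=np.array(c["t"])
    return -R.T@t, R.T@np.array([(u-c["cx"])/c["fx"],(v-c["cy"])/c["fy"],1])
def onz(n,u,v,z):
    o,d=ray(n,u,v); return o+d*(z-o[2])/d[2]
def two(a,b):
    (o1,d1),(o2,d2)=ray("top",*a),ray("scene",*b)
    s=np.linalg.lstsq(np.c_[d1,-d2],o2-o1,rcond=None)[0]
    p,q=o1+s[0]*d1,o2+s[1]*d2; return (p+q)/2,np.linalg.norm(p-q)
def proj(n,X):
    c=env.calibration(n); p=np.array(c["R"])@X+c["t"]; return p[0]/p[2]*c["fx"]+c["cx"],p[1]/p[2]*c["fy"]+c["cy"]
E
python3 - <<'E'
from h import *
import cv2
g=cv2.imread("pics/top0.png",0)
tz=lambda u,v:((u+.5)/3.8+170-.5,(v+.5)/3.8+180-.5)
sz=lambda u,v:((u+.5)/3.1+160-.5,(v+.5)/3.1+110-.5)
H=[]
for u,v in [(235,308),(307,320),(451,342),(523,354)]:
    a,b=tz(u,v); i,j=int(round(a)),int(round(b))
    w=np.clip(190-g[j-3:j+4,i-3:i+4].astype(float),0,None)
    yy,xx=np.mgrid[j-3:j+4,i-3:i+4]
    c=((w*xx).sum()/w.sum(),(w*yy).sum()/w.sum()); P=onz("top",*c,36); H.append(P); print(c,P)
H=np.array(H); y=np.array([100,50,-50,-100])
sl=(H[:,:2]*y[:,None]).sum(0)/(y**2).sum(); print("slope",sl,np.linalg.norm(sl)); yaw=np.arctan2(-sl[0],sl[1]); print("yaw",np.degrees(yaw))
ex=np.array([np.cos(yaw),np.sin(yaw)]);ey=np.array([-np.sin(yaw),np.cos(yaw)])
o=H[:,:2].mean(0)+75*ex; print("stage",o)
print("knobtop top",onz("top",*tz(376,330),90), "pred",o-75*ex)
print("knob two",two(tz(376,330),sz(275,221)))
for n,a,b in [("rodend",(318,60),(477,317)),("rodroot",(307,137),(428,280))]:
    P,e=two(tz(*a),sz(*b)); d=P[:2]-o; print(n,P,e,"stage",d@ex,d@ey)
for nm,a in [("hinge near",(387,288)),("leaf c",(332,211))]:
    P=onz("top",*tz(*a),60);d=P[:2]-o;print(nm,d@ex,d@ey)
for nm,a in [("lens",(5,150))]:
    P=onz("top",*tz(*a),110);d=P[:2]-o;print(nm,P,d@ex,d@ey)
E
```

```text
(np.float64(231.48532863849766), np.float64(261.03462441314554)) [465.49631308 166.20532128  36.        ]
(np.float64(250.31420118343195), np.float64(264.0005917159763)) [456.70458058 116.95225864  36.        ]
(np.float64(288.215141955836), np.float64(269.81703470031545)) [439.48437165  18.24232877  36.        ]
(np.float64(307.24022346368713), np.float64(272.8317815021726)) [430.63294158 -31.08205302  36.        ]
slope [0.1738939  0.98656936] 1.0017775131502502
yaw -9.996344938752149
stage [521.94096386  54.56056239]
knobtop top [448.36233349  66.56771381  90.        ] pred [448.07955173  67.57946392]
knob two (array([448.90240795,  67.20995866,  87.82477924]), np.float64(1.4649879020100505))
rodend [634.93624151 105.41630873  59.37147566] 2.0748624785108256 stage 102.45206424895997 69.69802175336697
rodroot [580.0188307  112.14414005  67.09811459] 0.6737731476777303 stage 47.200511090370156 66.79085854167455
hinge near -45.26697194321599 -2.3252812416444657
leaf c 0.6369976616358289 42.81484245127718
lens [571.64003056 308.94388555 110.        ] 4.787357534550328 259.1485163676793
```

The stage fit is consistent: the hole pitch is 1.002× nominal, and the stage sits at (521.9, 54.6) with yaw −10°. The rod triangulates close to stage (78, 70, ~63). I'll move above the rod and check with the wrist camera.

>>> {"method": "play_rows", "body": {"increments": [[0, 0, 40, 0, 0], [0, 0, 40, 0, 0.4], [26, 45, 0, 0, 0.4], [26, 45, 0, -7, 0.4], [26, 45, 0, -7, 0.4], [26, 45, 0, -7, 0.4], [26, 45, 0, -7, 0.4], [26, 45, 0, -7, 0.4], [26, 45, 0, 0, 0.4], [26, 45, 0, 0, 0.4], [26, 45, 0, 0, 0.4], [26, 45, 0, 0, 0.4], [26, 45, 0, 0, 0.4], [26, 45, 0, 0, 0.4], [26, 45, 0, 0, 0.4], [26, 45, 0, 0, 0.4], [5, 1.5, -50, 0, 0.4], [0, 0, -50, 0, 0.4], [0, 0, 0, 0, 0.4], [0, 0, 0, 0, 0.4]]}}

```text
time_s: 2.65
ee_pos: [612.3, 110.0, 209.9]
ee_rot: [-179.9, -0.2, -10.1]
force: [-0.4, -0.5, -0.1]
gripper_width: 54.6
```

```bash
python3 - <<'E'
from h import *
import cv2
s=env.state(); print(s["time_s"],s["ee_pos"],s["ee_rot"],s["gripper_width"],s["qpos"],s["force"])
cv2.imwrite("pics/w1.png",env.grab_frame("wrist")[:,:,::-1])
E
```

```text
2.65 [612.33067789 110.02800467 209.89090853] [-1.79947762e+02 -1.62101996e-01 -1.01023969e+01] 54.627636901486504 [ 9.12956759e+00  2.31175166e+01  8.49121294e+01 -4.28721882e-03
  7.18000918e+01  1.09233224e+02] [-0.41771152 -0.50924146 -0.1118614 ]
```

View pics/w1.png

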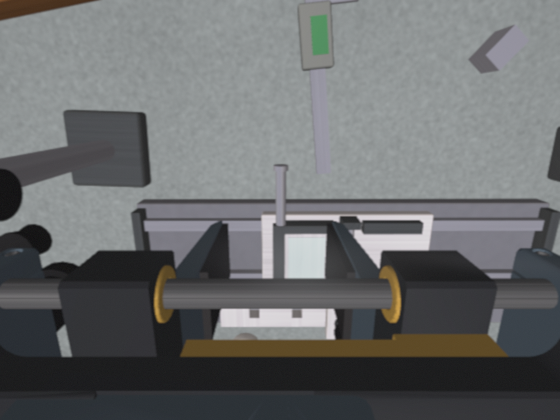

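The wrist view shows the rod as a vertical bar at u≈281, with its end at v≈166 and the frame edge at v≈224.

```bash
cat >> h.py <<'E'
from scipy.spatial.transform import Rotation as Ro
o=np.array([521.94,54.56]);yaw=np.radians(-10)
ex=np.array([np.cos(yaw),np.sin(yaw)]);ey=np.array([-np.sin(yaw),np.cos(yaw)])
def wray(s,u,v):
    c=env.calibration("wrist");M=np.array(c["hand_eye"]);R=Ro.from_euler("xyz",s["ee_rot"],degrees=True).as_matrix()
    d=M[:3,:3]@np.array([(u-c["cx"])/c["fx"],(v-c["cy"])/c["fy"],1]); return s["ee_pos"]+R@M[:3,3],R@d
def wz(s,u,v,z):
    O,d=wray(s,u,v);return O+d*(z-O[2])/d[2]
def st(P): d=P[:2]-o; return np.array([d@ex,d@ey,P[2]])
E
python3 - <<'E'
from h import *
import cv2
s=env.state()
g=cv2.imread("pics/w1.png",0)
print(g[200,268:294]); print(g[160:232,281])
for z in (60,65,70,75): print(z,[st(wz(s,281,v,z)).round(1) for v in (166,200,224)])
print("hole36",[st(wz(s,u,314,36)).round(1) for u in (254,297)])
E
```

```text
[ 65  66  65  65  65  64  71 102 132 148 150 150 150 151 144 130 111  89
  70  65  64  64  65  65  65  65]
[153 153 155 142 100  87 115 148 153 152 153 152 151 151 152 152 152 151
 151 152 151 151 152 152 150 152 150 152 152 151 152 152 152 152 152 152
 152 151 151 152 151 152 152 152 152 151 151 151 151 151 151 152 151 151
 151 151 151 152 152 152 152 151 152 152 152 140  99  81  83  83  84  85]
60 [array([103.1,  67.1,  60. ]), array([69.3, 67.1, 60. ]), array([44.2, 67.1, 60. ])]
65 [array([103.9,  67.2,  65. ]), array([70.7, 67.1, 65. ]), array([46.1, 67.1, 65. ])]
70 [array([104.8,  67.2,  70. ]), array([72.1, 67.2, 70. ]), array([47.9, 67.2, 70. ])]
75 [array([105.6,  67.3,  75. ]), array([73.5, 67.2, 75. ]), array([49.7, 67.2, 75. ])]
hole36 [array([-76.8,  98.5,  36. ]), array([-76.9,  47.9,  36. ])]
```

```bash
python3 - <<'E'
from h import *
import cv2
im=cv2.imread("pics/scene0.png")[180:225,285:325]
cv2.imwrite("pics/sz2.png",cv2.resize(im,None,fx=14,fy=13,interpolation=cv2.INTER_NEAREST))
for a in (0,.1,.2,.3):
  for x in (45,78,100):
    X=np.r_[o+x*ex+70*np.cos(a)*ey,60+70*np.sin(a)]
    u,v=proj("scene",X); print(a,x,round(u,1),round(v,1),"zoom",round((u-285)*14),round((v-180)*13), "top",np.round(proj("top",X),1))
E
```

```text
0 45 298.1 201.6 zoom 184 281 top [249.4 216.7]
0 78 306.7 207.3 zoom 304 355 top [251.4 204.3]
0 100 312.6 211.3 zoom 386 407 top [252.8 196. ]
0.1 45 298.2 199.3 zoom 184 251 top [249.3 216.5]
0.1 78 306.7 205.0 zoom 304 325 top [251.3 203.9]
0.1 100 312.6 208.9 zoom 387 376 top [252.7 195.6]
0.2 45 298.0 197.1 zoom 182 222 top [249.5 216.2]
0.2 78 306.6 202.8 zoom 302 296 top [251.5 203.7]
0.2 100 312.5 206.7 zoom 385 347 top [252.9 195.3]
0.3 45 297.6 195.0 zoom 176 195 top [249.9 216. ]
0.3 78 306.2 200.7 zoom 297 269 top [252.  203.4]
0.3 100 312.1 204.6 zoom 380 319 top [253.3 195. ]
```

View pics/sz2.png

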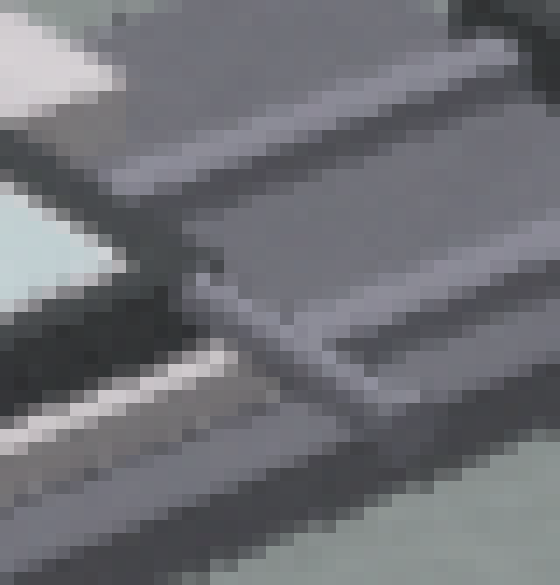

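The rod sits near z≈62 (leaf angle ~0.03) at stage y≈69. The gripper is 2–3 mm to the +y side of it, which the open jaws cover. I'll descend and close lightly.

>>> {"method": "play_rows", "body": {"increments": [[0, -2, -30, 0, 0.4], [0, 0, -40, 0, 0.4], [0, 0, -40, 0, 0.4], [0, 0, -30, 0, 0.4], [0, 0, -12, 0, 0.4], [0, 0, 0, 0, 0.4], [0, 0, 0, 0, 0.7], [0, 0, 0, 0, 1], [0, 0, 0, 0, 1], [0, 0, 0, 0, 1], [0, 0, 0, 0, 1]], "newtons": 15}}

```text
time_s: 4.08
ee_pos: [611.2, 107.9, 56.0]
ee_rot: [180.0, -0.0, -10.1]
force: [-1.1, 0.1, 1.8]
gripper_width: 9.3
```

```bash
python3 - <<'E'
from h import *
import cv2
s=env.state(); print(s["time_s"],s["ee_pos"],s["ee_rot"],s["gripper_width"],s["force"],st(s["ee_pos"]))
cv2.imwrite("pics/w2.png",env.grab_frame("wrist")[:,:,::-1])
im=env.grab_frame("scene")[110:300,220:410,::-1];cv2.imwrite("pics/s2.png",cv2.resize(im,None,fx=3,fy=3,interpolation=cv2.INTER_CUBIC))
E
```

```text
4.075 [611.17724095 107.87637157  56.02425033] [ 1.79980027e+02 -6.67925267e-04 -1.00752666e+01] 9.339256804900906 [-1.07241501  0.06715629  1.80141993] [78.62323598 68.00226036 56.02425033]
```

View pics/w2.png

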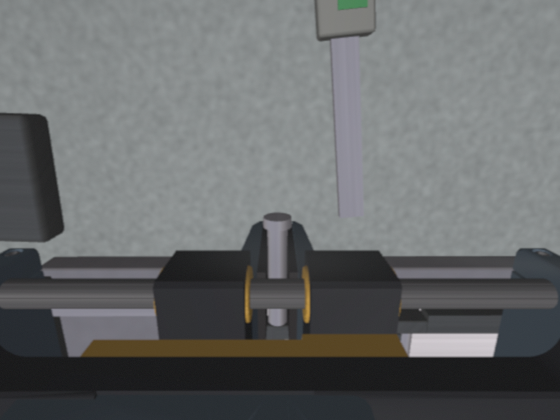

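View pics/s2.png

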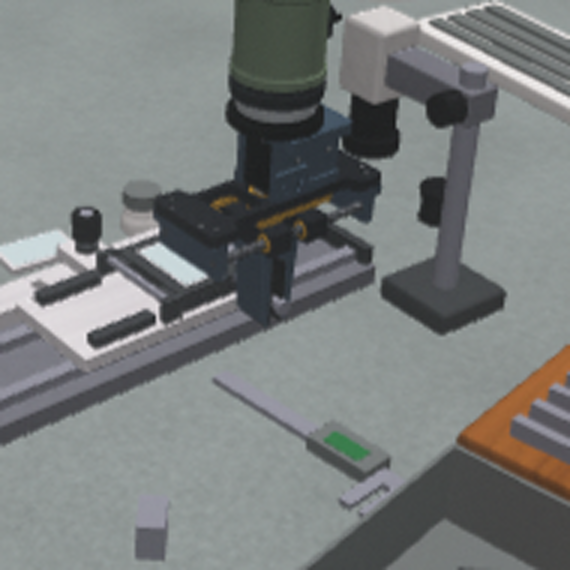

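Gripped (9.3 mm on a 10 mm rod). I'll estimate the rod height from the collar end face at (277, 219) in the wrist view.

```bash
python3 - <<'E'
from h import *
import cv2
im=cv2.imread("pics/w2.png"); cv2.imwrite("pics/w2z.png",cv2.resize(im[200:350,220:340],None,fx=5,fy=4,interpolation=cv2.INTER_NEAREST))
s=env.state()
for v in (214,216,218,220,222,225,228):
    O,d=wray(s,277.5,v)
    r=[]
    for x in (98,100,102):
        k=(x-(O[:2]-o)@ex)/(d[:2]@ex); r.append(round((O+k*d)[2],1))
    print(v,r)
E
```

```text
214 [np.float64(40.2), np.float64(46.2), np.float64(52.1)]
216 [np.float64(43.6), np.float64(49.5), np.float64(55.4)]
218 [np.float64(47.0), np.float64(52.7), np.float64(58.5)]
220 [np.float64(50.2), np.float64(55.9), np.float64(61.5)]
222 [np.float64(53.3), np.float64(58.9), np.float64(64.4)]
225 [np.float64(57.8), np.float64(63.2), np.float64(68.6)]
228 [np.float64(62.1), np.float64(67.3), np.float64(72.5)]
```

View pics/w2z.png

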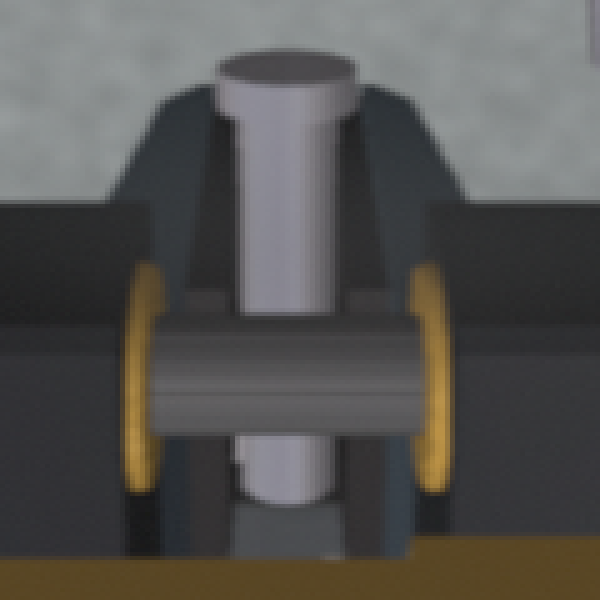

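>>> {"method": "play_rows", "body": {"increments": [[-0.2, -0.8, 7, 0, 1], [-0.2, -1.5, 7.6, 0, 1], [-0.7, -4.1, 11.5, 0, 1], [-1.1, -6, 10.6, 0, 1], [-1.4, -7.7, 9.3, 0, 1], [0, 0, 0, 0, 1]]}}

```text
time_s: 4.92
ee_pos: [607.9, 88.6, 104.7]
ee_rot: [-179.8, -0.1, -10.2]
force: [-1.1, 5.7, 5.1]
gripper_width: 9.5
```

```bash
python3 - <<'E'
from h import *
import cv2
s=env.state(); print(s["time_s"],s["ee_pos"],s["ee_rot"],s["gripper_width"],s["force"],st(s["ee_pos"]))
im=env.grab_frame("scene")[110:300,220:410,::-1];cv2.imwrite("pics/s3.png",cv2.resize(im,None,fx=3,fy=3,interpolation=cv2.INTER_CUBIC))
E
```

```text
4.925 [607.87235056  88.55584241 104.65337884] [-1.79827518e+02 -9.78953040e-02 -1.01599410e+01] 9.514824560764946 [-1.05205629  5.73149023  5.05352832] [ 78.72352898  48.40136525 104.65337884]
```

View pics/s3.png

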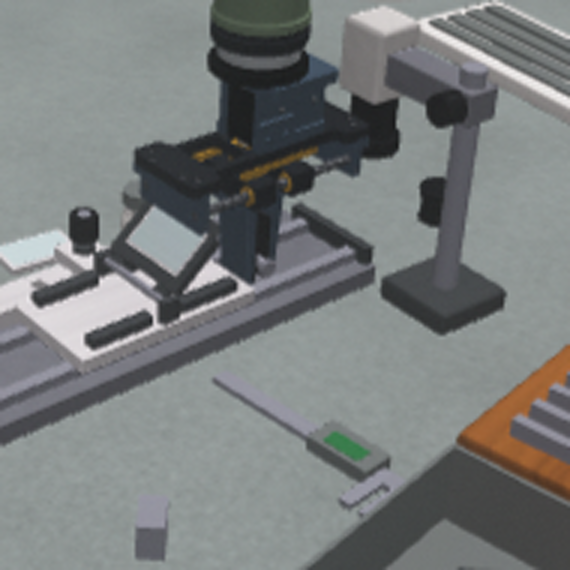

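The leaf is at about 45° and forces are modest, ~7 N outward along the radius. Continuing over the top to ~135°.

>>> {"method": "play_rows", "body": {"increments": [[-1.6, -8.6, 8.5, 0, 1], [-1.8, -10.4, 6.5, 0, 1], [-2, -11.3, 4.2, 0, 1], [-2.1, -11.8, 2.1, 0, 1], [-2.1, -12, 0, 0, 1], [-2.1, -11.8, -2.1, 0, 1], [-2, -11.3, -4.2, 0, 1], [-1.8, -10.4, -6.1, 0, 1], [-1.6, -9.2, -7.8, 0, 1], [0, 0, 0, 0, 1]]}}

```text
time_s: 6.22
ee_pos: [590.4, -10.5, 104.2]
ee_rot: [179.9, -0.1, -10.1]
force: [0.2, -1.3, 2.1]
gripper_width: 9.6
```

```bash
python3 - <<'E'
from h import *
import cv2
s=env.state(); print(s["time_s"],s["ee_pos"],s["ee_rot"],s["gripper_width"],s["force"],st(s["ee_pos"]))
im=env.grab_frame("scene")[110:300,180:370,::-1];cv2.imwrite("pics/s4.png",cv2.resize(im,None,fx=3,fy=3,interpolation=cv2.INTER_CUBIC))
E
```

```text
6.225 [590.37006642 -10.47948296 104.24173344] [ 1.79914727e+02 -5.64430921e-02 -1.01263035e+01] 9.565969747352742 [ 0.19646233 -1.26546169  2.10993227] [ 78.68444764 -52.16863074 104.24173344]
```

View pics/s4.png

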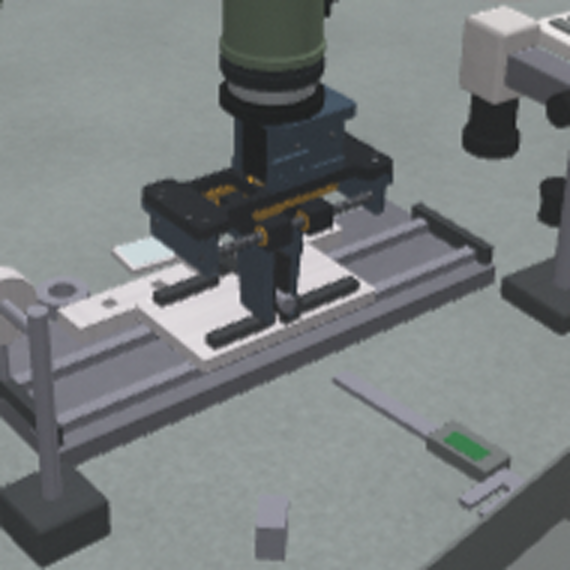

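>>> {"method": "play_rows", "body": {"increments": [[-1.3, -7.5, -9.3, 0, 1], [-1, -5.8, -10.6, 0, 1], [-0.7, -4, -11.5, 0, 1], [-0.4, -2, -12, 0, 1], [0, 0, -6, 0, 1], [0, 0, 0, 0, 1]]}}

```text
time_s: 7.02
ee_pos: [587.2, -28.2, 52.7]
ee_rot: [180.0, 0.0, -10.1]
force: [2.1, -1.6, -2.2]
gripper_width: 9.6
```

```bash
python3 - <<'E'
from h import *
import cv2
s=env.state(); print(s["time_s"],s["ee_pos"],s["ee_rot"],s["gripper_width"],s["force"],st(s["ee_pos"]))
im=env.grab_frame("scene")[110:300,180:370,::-1];cv2.imwrite("pics/s5.png",cv2.resize(im,None,fx=3,fy=3,interpolation=cv2.INTER_CUBIC))
E
```

```text
7.025 [587.1750825  -28.17969522  52.71162494] [ 1.79985698e+02  3.22099679e-02 -1.00775235e+01] 9.627627164434871 [ 2.11632832 -1.64726997 -2.18176163] [ 78.61161231 -70.15474014  52.71162494]
```

View pics/s5.png

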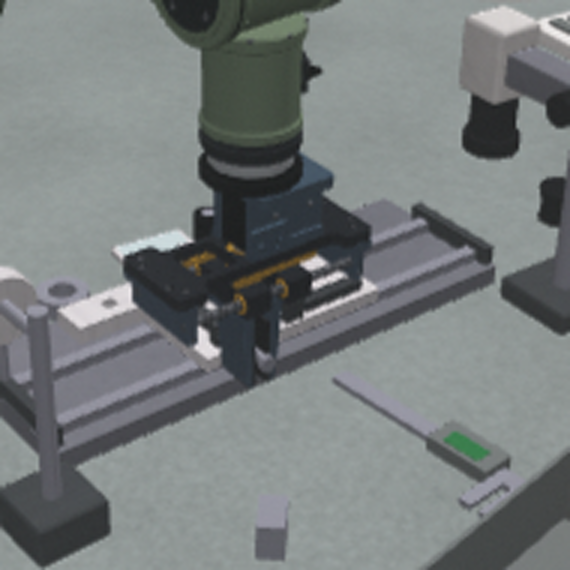

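The holder looks flat, but the force shows no clear contact with the stop. I'll press further down to feel it.

>>> {"method": "play_rows", "body": {"increments": [[0, 0, -3, 0, 1], [0, 0, -3, 0, 1], [0, 0, 0, 0, 1]]}}

```text
time_s: 7.45
ee_pos: [587.4, -28.2, 49.7]
ee_rot: [-180.0, -0.1, -10.1]
force: [-2.0, -1.2, 11.6]
gripper_width: 9.4
```

Force is 11.6 N up against a 3 N hinge, so it is on the stop. I'll release, lift and go above the knob.

>>> {"method": "play_rows", "body": {"increments": [[0, 0, 3, 0, 0.4], [0, 0, 0, 0, 0.4], [0, 0, 0, 0, 0.4], [0, 0, 30, 0, 0.4], [0, 0, 50, 0, 0.4], [0, 0, 50, 0, 0.4], [-35, 24, 17, 0, 0.4], [-35, 24, 0, 0, 0.4], [-35, 24, 0, 0, 0.4], [-34, 23, 0, 0, 0.4], [0, 0, 0, 0, 0.4], [0, 0, 0, 0, 0.4]]}}

```text
time_s: 8.95
ee_pos: [448.8, 66.7, 197.8]
ee_rot: [180.0, -0.1, -10.1]
force: [0.0, -0.2, 0.5]
gripper_width: 55.0
```

```bash
python3 - <<'E'
from h import *
import cv2
s=env.state(); print(s["time_s"],s["ee_pos"],s["ee_rot"],s["gripper_width"],s["force"],st(s["ee_pos"]))
cv2.imwrite("pics/w6.png",env.grab_frame("wrist")[:,:,::-1])
im=env.grab_frame("scene")[110:300,180:370,::-1];cv2.imwrite("pics/s6.png",cv2.resize(im,None,fx=3,fy=3,interpolation=cv2.INTER_CUBIC))
E
```

```text
8.95 [448.82102448  66.70632541 197.79662802] [ 1.79998785e+02 -6.00156570e-02 -1.00755651e+01] 54.97879646112259 [ 0.03233882 -0.17157355  0.50551852] [-74.11732125  -0.73518142 197.79662802]
```

View pics/s6.png

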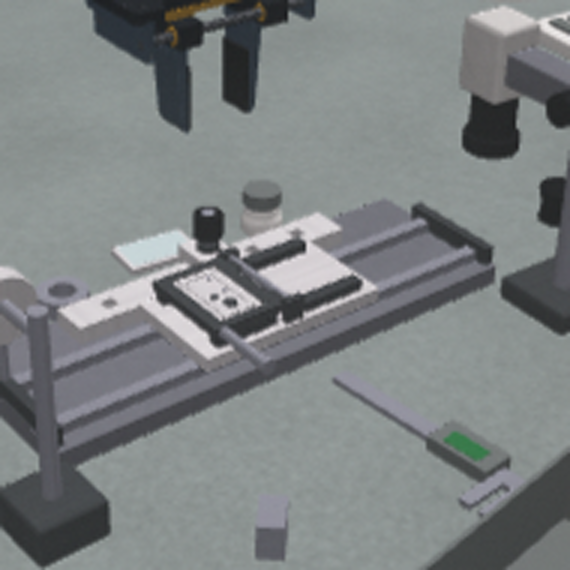

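View pics/w6.png

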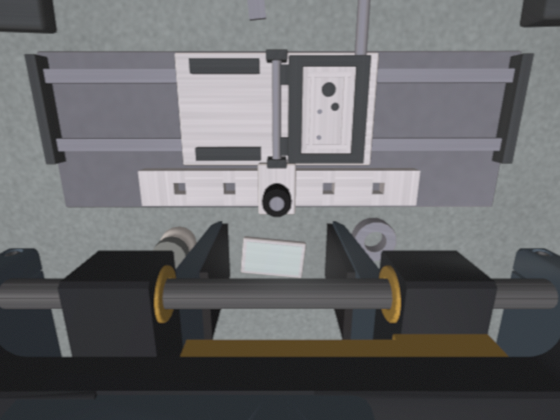

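The holder lies flat with the ribbed face up. The knob is at (277, 200) in the wrist view.

```bash
python3 - <<'E'
from h import *
import cv2
s=env.state()
g=cv2.imread("pics/w6.png",0)
m=(g[180:222,258:297]<60).astype(np.uint8)
n,l,stt,c=cv2.connectedComponentsWithStats(m); print(stt,c+[258,180])
for v in (196,200,204): print(v,st(wz(s,277,v,90)),wz(s,277,v,90))
print([st(wz(s,u,187,36)).round(1) for u in (180,229.5,328,378)])
E
```

```text
[[   0    0   39   42 1134]
 [   5    4   28   32  504]] [[277.26631393 201.33156966]
 [276.40079365 198.62896825]]
196 [-68.98842826  -0.62328646  90.        ] [453.89142842  65.92589751  90.        ]
200 [-72.4976312   -0.61284807  90.        ] [450.43735077  66.54554401  90.        ]
204 [-76.03170972  -0.60233568  90.        ] [446.9587883   67.16958299  90.        ]
[array([-74. ,  97.1,  36. ]), array([-74.2,  47.2,  36. ]), array([-74.5, -52. ,  36. ]), array([ -74.6, -102.4,   36. ])]
```

>>> {"method": "play_rows", "body": {"increments": [[-1, 0, -40, 0, 0.4], [0, 0, -40, 0, 0.4], [0, 0, -30, 0, 0.4], [0, 0, -11, 0, 0.4], [0, 0, 0, 0, 0.4], [0, 0, 0, 0, 1], [0, 0, 0, 0, 1], [0, 0, 0, 0, 1], [0, 0, 0, 0, 1]], "newtons": 40}}

```text
time_s: 10.18
ee_pos: [447.5, 66.9, 77.3]
ee_rot: [-180.0, -0.1, -10.1]
force: [0.4, -0.6, 3.9]
gripper_width: 24.8
```

```bash
python3 - <<'E'
from h import *
import cv2
s=env.state(); print(s["time_s"],s["ee_pos"],s["ee_rot"],s["gripper_width"],s["force"],st(s["ee_pos"]))
cv2.imwrite("pics/w7.png",env.grab_frame("wrist")[:,:,::-1])
im=env.grab_frame("scene")[110:300,180:370,::-1];cv2.imwrite("pics/s7.png",cv2.resize(im,None,fx=3,fy=3,interpolation=cv2.INTER_CUBIC))
E
```

```text
10.175 [447.53899924  66.90160086  77.29752853] [-1.79980708e+02 -7.57382573e-02 -1.00821880e+01] 24.811004100378362 [ 0.43964634 -0.61594073  3.92509603] [-75.41377888  -0.76549399  77.29752853]
```

View pics/s7.png

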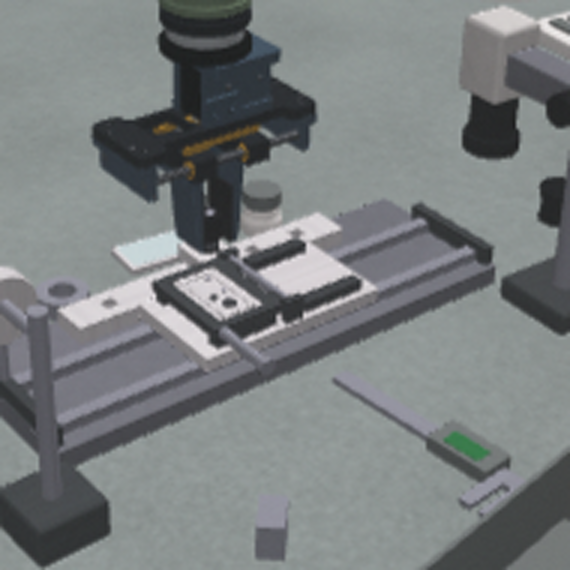

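View pics/w7.png

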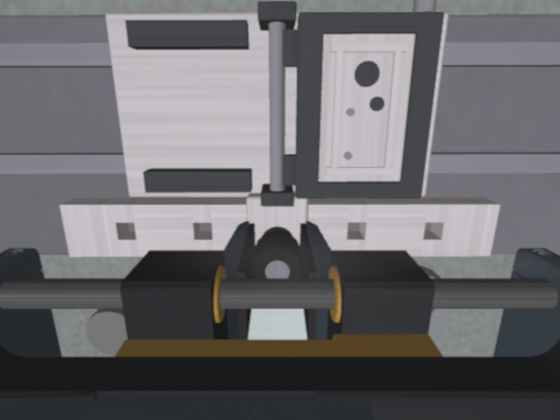

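The knob is between the pads (24.8 mm). Pull up 15 mm and feel the spring.

>>> {"method": "play_rows", "body": {"increments": [[0, 0, 5, 0, 1], [0, 0, 5, 0, 1], [0, 0, 5, 0, 1], [0, 0, 0, 0, 1], [0, 0, 0, 0, 1]]}}

```text
time_s: 10.9
ee_pos: [447.4, 66.8, 91.6]
ee_rot: [-180.0, -0.0, -10.1]
force: [3.4, 1.2, -5.8]
gripper_width: 25.2
```

```bash
python3 - <<'E'
from h import *
import cv2
s=env.state(); print(s["time_s"],s["ee_pos"],s["ee_rot"],s["gripper_width"],s["force"],st(s["ee_pos"]))
cv2.imwrite("pics/w8.png",env.grab_frame("wrist")[:,:,::-1])
im=env.grab_frame("scene")[140:240,200:300,::-1];cv2.imwrite("pics/s8.png",cv2.resize(im,None,fx=6,fy=6,interpolation=cv2.INTER_CUBIC))
E
```

```text
10.9 [447.38674557  66.83052127  91.64777987] [-1.79992364e+02 -3.54563676e-02 -1.00893026e+01] 25.237794599016045 [ 3.37844832  1.23990663 -5.75433025] [-75.55137663  -0.86193229  91.64777987]
```

View pics/s8.png

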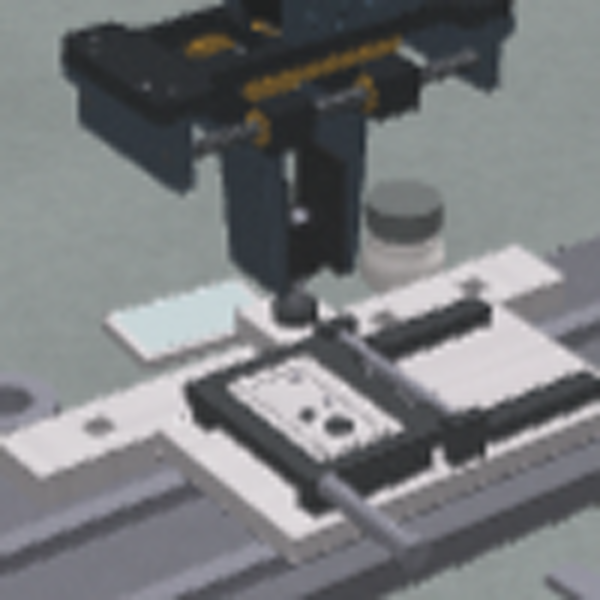

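View pics/w8.png

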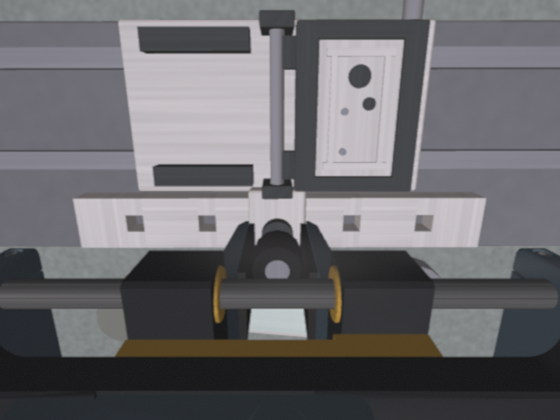

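The knob came up with the gripper: the collar is visible below it and the force is about −6 N, as the spring predicts. Slide 50 mm along stage +y.

>>> {"method": "play_rows", "body": {"increments": [[0.5, 3, 0, 0, 1], [1, 6, 0, 0, 1], [1.4, 8, 0, 0, 1], [1.4, 8, 0, 0, 1], [1.4, 8, 0, 0, 1], [1.4, 8, 0, 0, 1], [1, 5.2, 0, 0, 1], [0.6, 3, 0, 0, 1], [0, 0, 0, 0, 1], [0, 0, 0, 0, 1]]}}

```text
time_s: 12.25
ee_pos: [456.1, 116.4, 91.8]
ee_rot: [-180.0, -0.0, -10.1]
force: [5.6, 1.4, -4.7]
gripper_width: 25.0
```

```bash
python3 - <<'E'
from h import *
import cv2
s=env.state(); print(s["time_s"],s["ee_pos"],s["ee_rot"],s["gripper_width"],s["force"],st(s["ee_pos"]))
cv2.imwrite("pics/w9.png",env.grab_frame("wrist")[:,:,::-1])
im=env.grab_frame("scene")[140:240,200:320,::-1];cv2.imwrite("pics/s9.png",cv2.resize(im,None,fx=6,fy=6,interpolation=cv2.INTER_CUBIC))
E
```

```text
12.25 [456.05935815 116.35205098  91.77163792] [-1.79952168e+02 -2.74852487e-02 -1.01067995e+01] 24.964238607339972 [ 5.60891614  1.35034339 -4.66141434] [-75.60984391  49.41323748  91.77163792]
```

View pics/s9.png

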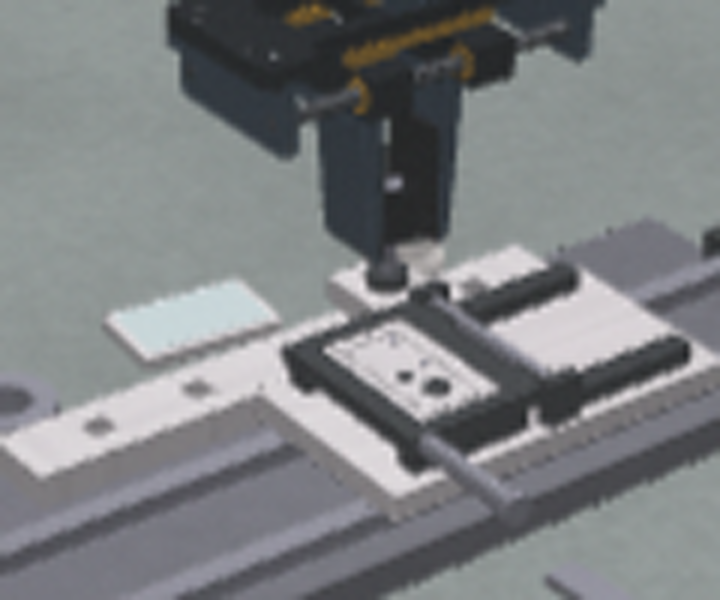

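View pics/w9.png

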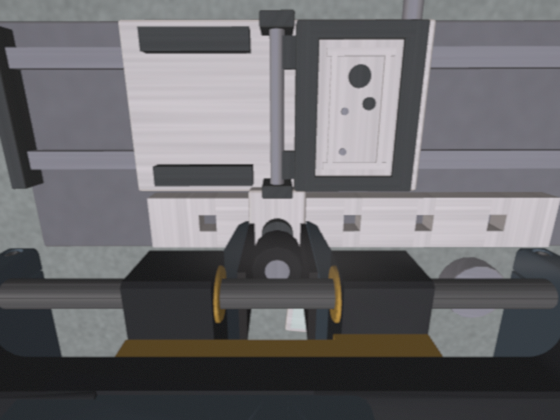

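The carriage has moved exactly one pitch: the hole columns went from 135/207/352/424 to 207/352/424/496. I'll lower the knob by the same 15 mm and relieve the small +x side load.

>>> {"method": "play_rows", "body": {"increments": [[0.5, 0, -4, 0, 1], [0.3, 0, -4, 0, 1], [0, 0, -4, 0, 1], [0, 0, -3, 0, 1], [0, 0, 0, 0, 1], [0, 0, 0, 0, 1]]}}

```text
time_s: 13.1
ee_pos: [456.2, 116.0, 77.3]
ee_rot: [180.0, 0.0, -10.1]
force: [-0.9, 0.6, 6.4]
gripper_width: 25.0
```

```bash
python3 - <<'E'
from h import *
import cv2
s=env.state(); print(s["time_s"],s["ee_pos"],s["ee_rot"],s["gripper_width"],s["force"],st(s["ee_pos"]))
cv2.imwrite("pics/w10.png",env.grab_frame("wrist")[:,:,::-1])
im=env.grab_frame("scene")[140:240,200:320,::-1];cv2.imwrite("pics/s10.png",cv2.resize(im,None,fx=6,fy=6,interpolation=cv2.INTER_CUBIC))
E
```

```text
13.1 [456.23133681 115.98131304  77.28055857] [ 1.79990455e+02  3.22824008e-02 -1.00934725e+01] 25.040243458859333 [-0.92113486  0.58577185  6.3667074 ] [-75.37610003  49.07799566  77.28055857]
```

View pics/s10.png

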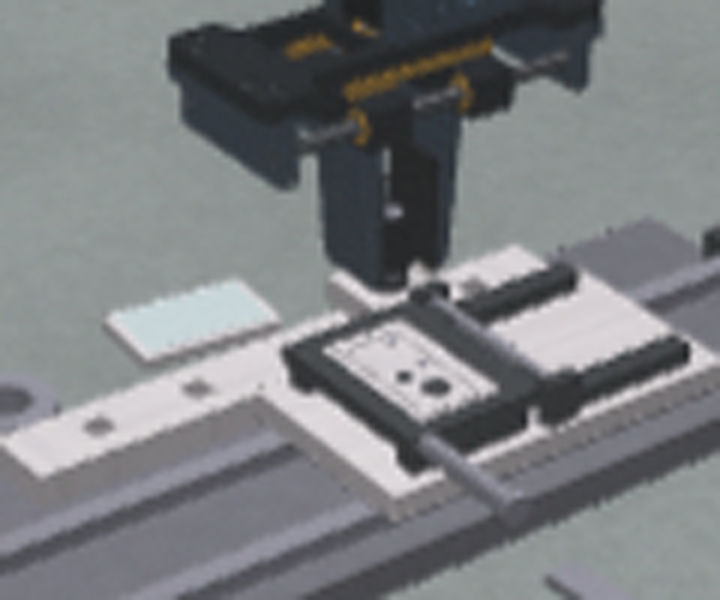

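View pics/w10.png

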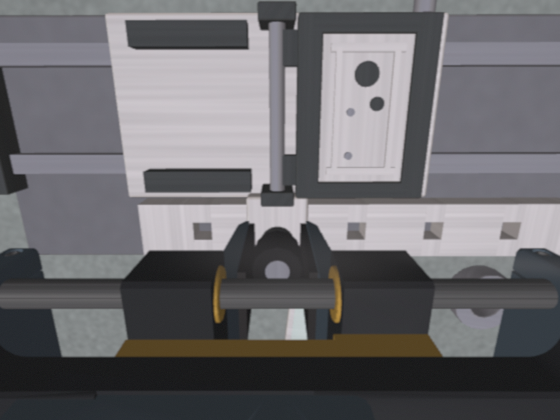

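Same height as before the lift (77.3 mm), and the knob sits unchanged in the pads at (277, 271), so it has not slipped. A 6 N upward reaction says the pin is bottomed. One small extra push to confirm.

>>> {"method": "play_rows", "body": {"increments": [[0, 0, -1, 0, 1], [0, 0, 0, 0, 1], [0, 0, 0, 0, 1], [0, 0, 0, 0, 1]]}}

```text
time_s: 13.7
ee_pos: [456.3, 116.0, 77.2]
ee_rot: [-180.0, 0.0, -10.1]
force: [-2.5, 0.1, 13.5]
gripper_width: 25.2
```

```bash
python3 - <<'E'
from h import *
import cv2
s=env.state(); print(s["time_s"],s["ee_pos"],s["gripper_width"],s["force"],st(s["ee_pos"]))
im=env.grab_frame("top")[180:320,170:380,::-1];cv2.imwrite("pics/t11.png",cv2.resize(im,None,fx=3.8,fy=3.8,interpolation=cv2.INTER_CUBIC))
E
```

```text
13.7 [456.29624585 115.98600005  77.16647143] 25.249403980776588 [-2.51390004  0.0676874  13.50518228] [-75.31299099  49.0938828   77.16647143]
```

View pics/t11.png

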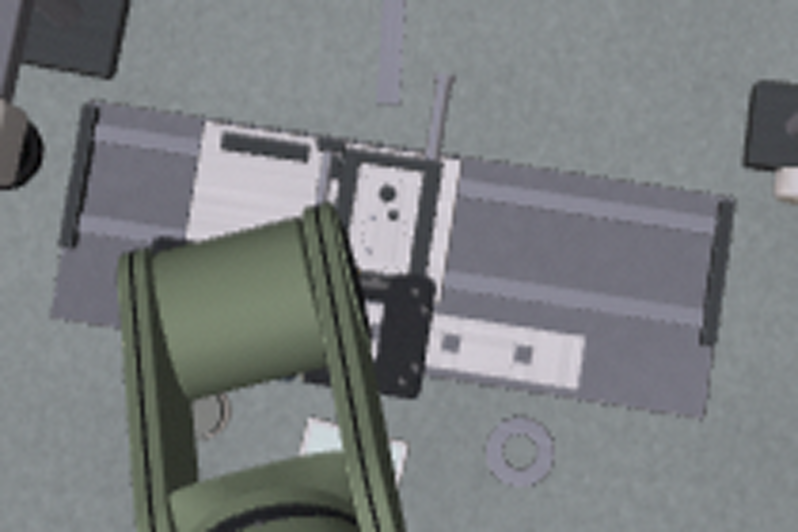

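The extra 1 mm of command moved the tool only 0.1 mm and the reaction rose to 13.5 N, so the pin is hard home. The loose parts are where they were. Handing in.

```bash
python3 -c "
from workcell import env
print(env.job_done()); s=env.state(); print(s['time_s'],s['ee_pos'],s['gripper_width'],s['force'])"
```

```text
the job is handed in; nothing more can be done
None
the job is handed in; nothing more can be done
```

The job is handed in at about 13.8 s of the 54 s. The holder is swung over, the carriage is one hole nearer the camera head, and the pin is home with the knob still gripped. I got no verdict back.

- **Holder:** I swung it by its rod through the arc to the stop on the −y side. At the end I felt 11.6 N against the 3 N hinge, and the later pictures show it flat with the ribbed face up.
- **Carriage:** I gripped the knob at 40 N, lifted it 15 mm (about 6 N of spring felt) and slid 50 mm towards the camera head at the +y end. The strip holes in the wrist view shifted by exactly one pitch.
- **Pin:** I lowered the knob to the same tool height as before the lift, 77.3 mm. A further 1 mm of push moved it only 0.1 mm and raised the reaction to 13.5 N. The knob had not slipped in the pads.
- **Surroundings:** the ring gauge, caliper, dial stand and camera head look unmoved in the last top picture. The jar and spare frame are partly behind the arm there. The tweezers, loupe and gauge blocks were outside the crop, so I did not check them at the end.
- **Disagreements:** the wrist camera read positions along and across the stage 1–3 mm off the top camera, within the calibration error. The tool ended at stage y 49.1 mm, within the play of the 50 mm hole.

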